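# Start a temperature logger by clicking its foot button on the press plate

## Task

Start the yellow-capped temperature logger: lift it out of the dock, hold it upright over the middle of the metal press plate and push it down so that the button under its foot clicks fully in against the plate. Let go of it and leave it standing upright there, started; leave the blue-capped logger in its place in the dock.

Things in the scene. Friction and masses are not known exactly. Their poses are not given: they have to be found in the camera images.
- logger_yellow_mid (a point): Centre of the yellow-capped logger, 45 mm above its foot's underside; z up its axis. White barrel 30 mm across, logger 90 mm tall (top 28 mm yellow), on a foot 40 mm across, 12 mm high; 0.12 kg. Grip the barrel at or up to 15 mm above the centre. Its foot stands on the dock (fixed grey block 85x220x22 mm), the button hanging 9 mm down a 30 mm hole: lift 15 mm or more straight up to clear.
- logger_yellow_button (a joint): Travel (m) of the red button, 22 mm across, under the yellow logger's foot: 0 = sticking out 9 mm (start), 0.009 = fully in, flush, the foot then standing on the surface. Slides against a steady 6 N or so and stays where pushed; the logger's weight alone does not push it in. As it goes in, a green pin rises as far (9 mm) out of the cap's top.
- press_plate: Fixed square aluminium plate with a thin black ring round its middle, 110x110 mm, 10 mm thick, lying on the worktop; origin at the centre of its underside, z up (top surface 10 mm above the origin).
- logger_blue_mid (a point): Centre of the blue-capped logger, same make and size as the yellow one. It stands in the dock's other place, 110 mm from the yellow one, on either side of it, and stays there.
Things that resemble listed ones, but are neither listed nor needed, are in the scene too. What is shaped like the part that bears logger_yellow_mid but brown or orange is not meant.

How it is judged:
By the outcome, as a careful person would: the job done as asked, in the order asked, and still so for the second after the job is handed in, with the robot touching nothing.
It also fails if it takes over 29 s, if anything falls off the work surface, if the arm or the gripper's body presses on something with over 40 N, if the wrist force passes 120 N, or if a joint passes its speed limit or range.

## Robot

A 6-joint arm with a two-finger parallel gripper is mounted at the origin on a cart in front of the work surface, level with it; the furniture and walls round the work are solid. World frame = base frame: x ahead of the robot, y to its left, z up, the work surface at z = 0. Lengths are in mm, angles in rad, forces in N, time in s.
With the tool pointing down it reaches from about 300 to 775 mm from the base axis. Payload 14.6 kg.
Tool frame: the origin (TCP) lies on the centre line of the jaws, within the pads' length; the fingertips stand 8 mm ahead of it and the grasp point (between the pads) lies 11 mm behind it; z points along the fingers, y is the direction in which the jaws open and shut (so a half turn about z gives the same grasp; the last joint's range is limited). The gripper opens to 94 mm and grips with 3 to 60 N. Pads are 16 mm wide; open, the fingers measure 119 mm over their backs; the gripper's body (75 mm by 177 mm) begins 78 mm behind the grasp point.
Start: joints at [-1.244, 0.3, 1.521, -0, 1.321, -0.067], TCP at [211.027, -507.894, 189.346] pointing down, gripper open.
Joint ranges: [-3.03, 3.03], [-0.79, 2.21], [0.23, 2.52], [-1.04, 4.18], [0, 3.07], [-2.55, 2.55]. Speed limits (rad/s): [2.22, 2.22, 2.57, 3.14, 3.14, 3.14].

## Interface

Orientations are given as [roll, pitch, yaw] about the fixed x, y, z axes, in that order (R = Rz(yaw) Ry(pitch) Rx(roll)).
In Python, from cell import read_state, cams, manip gives the robot as it stands.
- The arm moves only by the shell command python3 -m handwheel 'ROWS' [OPENING] [FORCE]. ROWS is JSON, a list of rows, each a list of 4 numbers: the shift along the tool's x, y, z in m, then the turn about the tool's z in degrees. In form: [[dx, dy, dz, turn], ...]. A call has 1 to 5 rows; each row is the pose to reach, as a shift and turn from the pose measured when the call began, along the tool's axes at that moment; what a row does not reach only later rows make up. A row lasts 1/8 s, in which the tool goes at most 62.5 mm and 10.7 degrees, less where a joint would pass 70% of its speed; a pose out of reach is approached as far as the arm can. A call with a gripper value outside its range is refused whole. OPENING is the closure, from 0 (fully open) to 1 (shut), set as the call begins (- or left out, the last holds). The fingers move at their own pace and stop on an object; FORCE is the grip in N (left out, the last holds). Time passes only in rows, so rows that repeat a pose let the fingers close. It gives the time, the measured TCP pose, the force and the opening at its end, in the units of the state.
- read_state(): the state, without advancing time (a new reading comes with each control period).
- cams.camera(name): name is "side" or "top"; returns the picture (480x640x3 uint8, red, green, blue); there is no depth.
- cams.get_calibration(name): a dict with "vertical_fov" (degrees; the focal length in pixels is half the picture's height over the tangent of half this angle, whatever the lens; pixels are square), "cx", "cy" (the principal point, pixels), "dist_coeffs" ([k1, k2, p1, p2, k3] as OpenCV has them; the pictures are not rectified), "R" (3x3) and "t" (3): a world point X has camera coordinates R X + t. Camera axes: x right, y down, z forward; pixel columns grow to the right and rows downward; lengths in mm; the calibration is good to about 2 mm. A picture is of the moment at which its call begins. get_calibration takes no time and is no camera call.
- manip.sign_off(): hands the job in, once; it reports no verdict.
The state is a dict: "clock": time; "joints": joint angles; "qd": joint speeds; "effort": joint torques, N m; "eef_pos": TCP position; "eef_rot": TCP orientation; "wrist_force": force on the tool from outside, world axes, zero at the start; "moment": the same for the moment, N m; "finger_gap": finger opening in mm.
Only numpy, scipy, OpenCV 4.12 (cv2) and the standard library are available. Lean on these libraries where they do the work, as an engineer would, in place of code of your own. Each camera call takes 0.05 s, during which the arm holds its last target. There are 200 camera calls.

## Working session

There is one attempt and no reset: what is moved stays moved. The work goes in short steps, Python scripts to look and compute and a shell command to move; the robot and the scene stay as the last step left them, time stands still between calls to the robot, and variables do not carry over. Pictures are saved under pics/ and viewed, about 8 in all and at most 12, crops included, and the job is handed in when it is done.

```bash
mkdir -p pics; python3 - <<'E'
from cell import read_state,cams,manip
import cv2
for n in("top","side"):
    cv2.imwrite(f"pics/{n}0.png",cams.camera(n)[:,:,::-1]); print(n,cams.get_calibration(n))
s=read_state(); print(s)
E
```

```text
top {'vertical_fov': 52.845375199519864, 'cx': 308.3269893278025, 'cy': 253.80753706773893, 'dist_coeffs': array([-0.11752007,  0.        ,  0.        ,  0.        ,  0.        ]), 'R': array([[-6.18430033e-03, -9.99980810e-01, -3.66965239e-04],
       [-9.97807251e-01,  6.19504022e-03, -6.58962146e-02],
       [ 6.58972234e-02, -4.13614052e-05, -9.97826415e-01]]), 't': array([136.91125838, 470.83594324, 879.81616958])}
side {'vertical_fov': 46.289878861096824, 'cx': 310.0910842826087, 'cy': 236.50136245952106, 'dist_coeffs': array([-0.06866702,  0.        ,  0.        ,  0.        ,  0.        ]), 'R': array([[-0.85594375, -0.51680534,  0.01650859],
       [-0.32399377,  0.51117594, -0.79606984],
       [ 0.40297435, -0.68673968, -0.60497957]]), 't': array([ 490.61584814,  137.15593144, 1088.00031474])}
{'clock': 0.1, 'joints': array([-1.24360202e+00,  3.00386405e-01,  1.52149518e+00, -6.19402194e-06,
        1.32076917e+00, -6.66297620e-02]), 'qd': array([ 0.00204208, -0.0020584 , -0.00176843,  0.00036049,  0.00066726,
        0.0011887 ]), 'effort': array([ 6.03462704e-04, -5.32650483e+01, -3.53286517e+01,  7.09840260e-02,
        2.34751002e-02, -7.21337938e-05]), 'eef_pos': array([ 210.94376243, -507.65656723,  188.86915547]), 'eef_rot': array([-3.14053651e+00, -6.44620400e-05,  3.93825568e-01]), 'wrist_force': array([ 0.55224105,  0.48196971, -0.24090828]), 'moment': array([ 0.02805279, -0.04342126,  0.03419208]), 'finger_gap': 93.94894963916329}
```

View pics/top0.png

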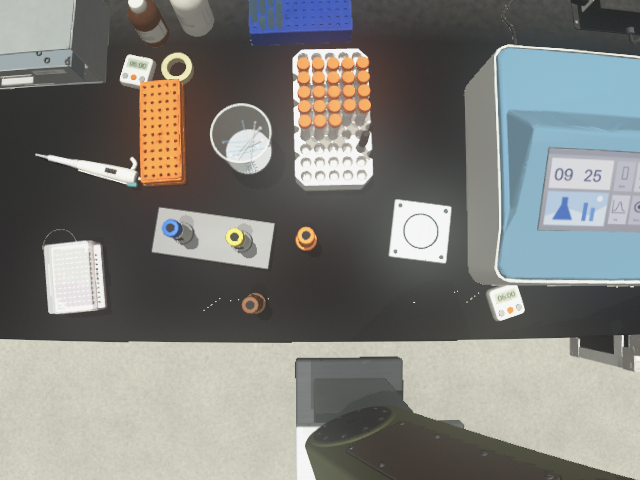

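View pics/side0.png

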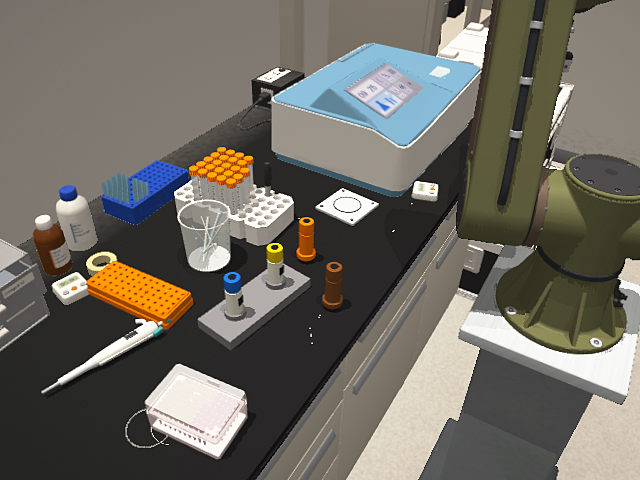

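The top view shows the yellow cap at about (235,237), the blue cap at (172,229) and the plate ring at about (421,231). The orange and brown decoys are at (306,238) and (254,303). I'll enlarge these areas next.

```bash
cat > h.py <<'E'
import numpy as np,cv2
from cell import read_state,cams,manip
def K(n):
    c=cams.get_calibration(n); f=240/np.tan(np.radians(c["vertical_fov"]/2))
    return np.array([[f,0,c["cx"]],[0,f,c["cy"]],[0,0,1]]),c["dist_coeffs"],c["R"],c["t"]
def at_z(n,px,z):
    k,d,R,t=K(n); u=cv2.undistortPoints(np.array([[px]],float),k,d)[0,0]
    r=R.T@np.array([u[0],u[1],1]); o=-R.T@t; return o+r*(z-o[2])/r[2]
def proj(n,X):
    k,d,R,t=K(n); return cv2.projectPoints(np.array([X],float),cv2.Rodrigues(R)[0],t,k,d)[0][0,0]
E
python3 - <<'E'
import cv2,numpy as np
from h import *
a=cv2.imread("pics/top0.png"); b=cv2.imread("pics/side0.png")
r=lambda i,x,y,w,h,s:cv2.resize(i[y:y+h,x:x+w],None,fx=s,fy=s,interpolation=cv2.INTER_CUBIC)
o=np.vstack([np.hstack([r(a,150,200,130,75,4),r(a,385,195,70,75,4)]),np.hstack([r(b,195,235,130,75,4),r(b,313,185,70,75,4)])])
cv2.imwrite("pics/c.png",o)
print(at_z("top",(421,231),10),at_z("top",(235,237),112),at_z("top",(172,229),112), at_z("top",(306,238),90),at_z("top",(254,303),90),at_z("top",(468,270),100),at_z("top",(497,60),100))
print(at_z("side",(348,205),10),at_z("side",(276,247),112))
E
```

```text
[513.78051379 -78.51740297  10.        ] [494.06307215 255.71465104 112.        ] [508.39337934 362.22586354 112.        ] [493.76532886 137.79065885  90.        ] [383.88645698 226.46278659  90.        ] [ 436.87433893 -136.83097276  100.        ] [ 813.18061498 -207.36310569  100.        ]
[512.82087405 -74.86388322  10.        ] [493.95311892 257.33254122 112.        ]
```

View pics/c.png

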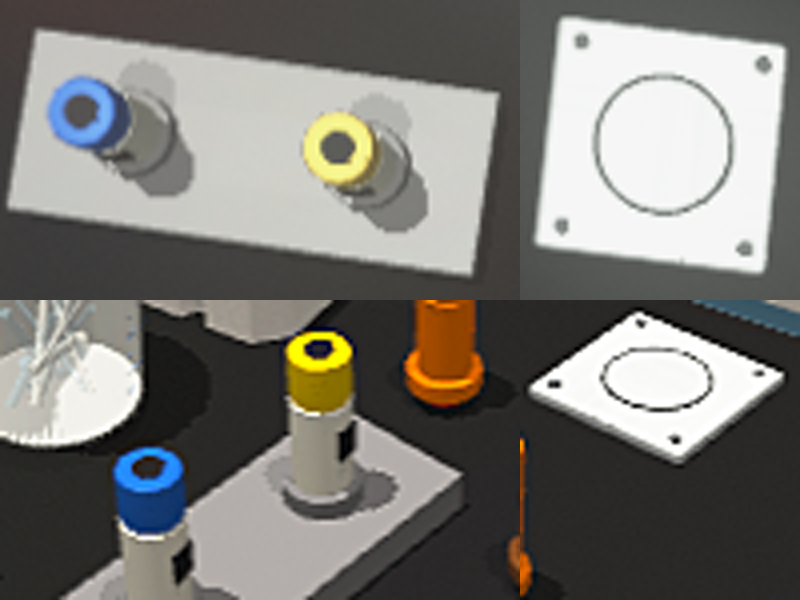

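```bash
cat >> h.py <<'E'
from scipy.spatial.transform import Rotation as Ro
def go(x,y,z,yaw):
    s=read_state(); R=Ro.from_euler("xyz",s["eef_rot"]).as_matrix()
    print("pos",s["eef_pos"].round(1),"yaw",s["eef_rot"].round(4),"shift",(R.T@(np.array([x,y,z])-s["eef_pos"])/1000).round(4),"turn",round(np.degrees(s["eef_rot"][2]-yaw),2),"t",s["clock"])
E
python3 - <<'E'
from h import *
print("plate",at_z("top",(420.9,230.9),10),at_z("side",(347.3,204.4),10))
print("yel",at_z("top",(234.3,236.8),112),at_z("side",(274.7,246.6),112))
print("blue",at_z("top",(170,227.8),112))
for p in((468,285),(503,285)):
  for z in(0,150,200):print(p,z,at_z("top",p,z)[:2])
go(310,-120,260,.394); go(494,256,200,.394)
E
```

```text
plate [513.97065221 -78.33115594  10.        ] [515.44298625 -76.22741098  10.        ]
yel [494.40593838 256.88657624 112.        ] [496.66247412 257.62826003 112.        ]
blue [510.45203901 365.67953439 112.        ]
(468, 285) 0 [ 411.30267298 -169.62175513]
(468, 285) 150 [ 411.52876745 -119.5134236 ]
(468, 285) 200 [ 411.60413228 -102.81064643]
(503, 285) 0 [ 410.46984671 -238.7640919 ]
(503, 285) 150 [ 410.83337423 -177.24588734]
(503, 285) 200 [ 410.95455007 -156.73981916]
pos [ 210.9 -507.7  188.9] yaw [-3.1405e+00 -1.0000e-04  3.9380e-01] shift [ 0.2402 -0.32   -0.0708] turn -0.01 t 0.1
pos [ 210.9 -507.7  188.9] yaw [-3.1405e+00 -1.0000e-04  3.9380e-01] shift [ 0.5544 -0.5966 -0.0105] turn -0.01 t 0.1
```

```bash
python3 -m handwheel '[[0.034,-0.046,-0.014,0],[0.068,-0.092,-0.028,0],[0.102,-0.138,-0.042,0],[0.138,-0.184,-0.056,0],[0.172,-0.23,-0.07,0]]' 0; python3 -c "
from h import *
go(310,-120,260,1.571); go(495.5,257,200,1.571)"
```

```text
clock: 0.72
eef_pos: [281.5, -227.5, 259.4]
eef_rot: [-3.14, -0.0, 0.393]
wrist_force: [1.3, -0.2, -0.2]
finger_gap: 93.8
pos [ 281.5 -227.5  259.4] yaw [-3.1405e+00 -2.0000e-04  3.9340e-01] shift [ 0.0675 -0.0884 -0.0005] turn -67.47 t 0.725
pos [ 281.5 -227.5  259.4] yaw [-3.1405e+00 -2.0000e-04  3.9340e-01] shift [ 0.3833 -0.3654  0.0599] turn -67.47 t 0.725
```

```bash
python3 -m handwheel '[[0.034,-0.044,0,0],[0.068,-0.088,0,0],[0.11,-0.13,0,-10],[0.153,-0.17,0,-20],[0.197,-0.208,0,-30]]'; python3 -c "
from h import *
go(495.5,257,180,1.571)"
```

```text
clock: 1.35
eef_pos: [384.1, 42.2, 259.7]
eef_rot: [-3.141, -0.001, 0.923]
wrist_force: [0.7, -1.8, 0.2]
finger_gap: 93.9
pos [384.1  42.2 259.7] yaw [-3.1412e+00 -9.0000e-04  9.2310e-01] shift [ 0.2385 -0.0407  0.08  ] turn -37.12 t 1.35
```

```bash
python3 -m handwheel '[[0.058,-0.01,0.008,-9],[0.116,-0.02,0.02,-18],[0.174,-0.03,0.04,-27],[0.225,-0.039,0.06,-35],[0.2385,-0.0407,0.08,-37]]'; python3 -m handwheel '[[0,0,0,0]]'; python3 -c "
from h import *
go(495.5,257,64,1.571)
cv2.imwrite('pics/s1.png',cv2.resize(cams.camera('side')[120:360,130:450,::-1],None,fx=2.5,fy=2.5))"
```

```text
clock: 1.98
eef_pos: [495.7, 259.3, 178.2]
eef_rot: [-3.141, -0.0, 1.574]
wrist_force: [0.1, 0.2, 0.3]
finger_gap: 94.0
clock: 2.1
eef_pos: [495.0, 259.5, 176.4]
eef_rot: [-3.137, 0.001, 1.575]
wrist_force: [-0.6, -0.2, 0.1]
finger_gap: 94.0
pos [495.  259.5 176.4] yaw [-3.1371e+00  1.0000e-03  1.5746e+00] shift [-0.0024  0.001   0.1124] turn 0.2 t 2.1
```

View pics/s1.png

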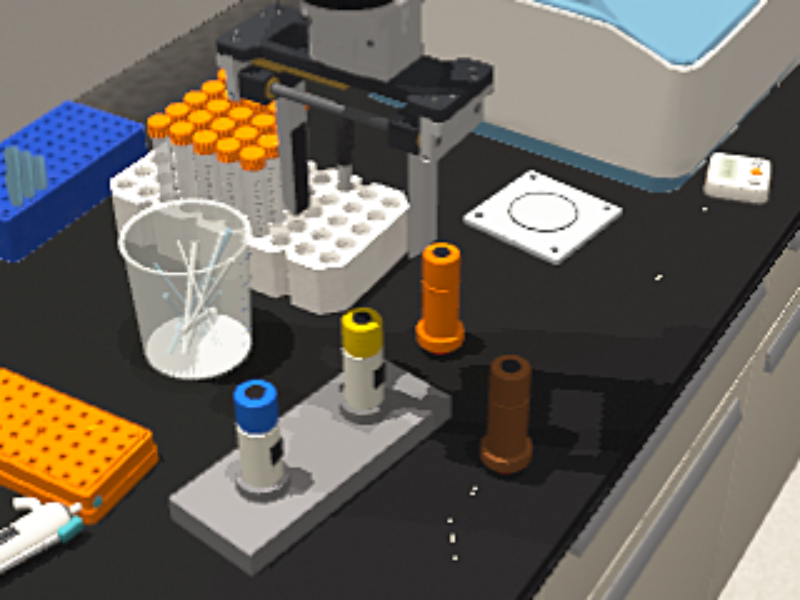

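The open gripper is directly above the yellow logger: its fingertips are at about (298,210) and (422,255) in the crop, and the cap is at (362,318). The way down is clear.

```bash
python3 -m handwheel '[[-0.0024,0.001,0.03,0.2],[-0.0024,0.001,0.06,0.2],[-0.0024,0.001,0.09,0.2],[-0.0024,0.001,0.1124,0.2],[-0.0024,0.001,0.1124,0.2]]';python3 -m handwheel '[[0,0,0,0]]'; python3 -c "
from h import *
go(495.5,257,64,1.571)
a=cams.camera('side')[200:320,210:350,::-1];b=cams.camera('top')[180:300,165:305,::-1]
cv2.imwrite('pics/s2.png',cv2.resize(np.hstack([a,b]),None,fx=2.85,fy=2.85,interpolation=2))"
```

```text
clock: 2.78
eef_pos: [495.6, 256.0, 65.1]
eef_rot: [-3.138, 0.001, 1.569]
wrist_force: [0.5, -0.3, 0.6]
finger_gap: 94.0
clock: 2.9
eef_pos: [496.3, 255.9, 66.9]
eef_rot: [-3.139, -0.0, 1.568]
wrist_force: [-0.1, -0.3, 0.5]
finger_gap: 93.9
pos [496.3 255.9  66.9] yaw [-3.1395 -0.      1.5678] shift [ 0.0011 -0.0008  0.0029] turn -0.18 t 2.9
```

View pics/s2.png

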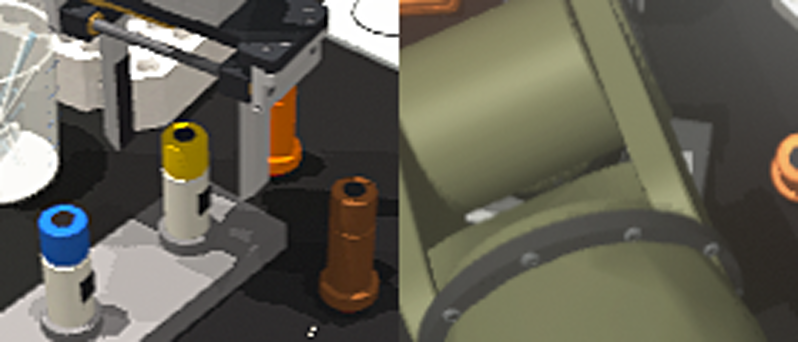

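The fingers straddle the barrel: tips at (118,150) and (250,198), with their midpoint on it. I'll close now.

```bash
python3 -m handwheel '[[0.0011,-0.0008,0.002,0],[0.0011,-0.0008,0.002,0],[0.0011,-0.0008,0.002,0],[0.0011,-0.0008,0.002,0],[0.0011,-0.0008,0.002,0]]' 1 25;python3 -m handwheel '[[0,0,0,0],[0,0,0,0],[0,0,0,0]]'
```

```text
clock: 3.62
eef_pos: [495.4, 257.1, 64.7]
eef_rot: [-3.139, -0.0, 1.568]
wrist_force: [-0.6, -0.3, 0.4]
finger_gap: 47.4
clock: 4.0
eef_pos: [495.4, 257.1, 64.6]
eef_rot: [-3.139, 0.0, 1.568]
wrist_force: [-1.3, 0.9, 0.5]
finger_gap: 29.6
```

```bash
python3 -m handwheel '[[0,0,-0.01,0],[0,0,-0.03,0],[0,0,-0.07,0],[0,0,-0.11,0],[0,0,-0.14,0]]';python3 -c "
from h import *
go(515,-77,205,1.571)
a=cams.camera('side')[120:340,170:420,::-1]
cv2.imwrite('pics/s3.png',cv2.resize(a,None,fx=2.7,fy=2.7,interpolation=2))"
```

```text
clock: 4.62
eef_pos: [495.8, 257.2, 207.2]
eef_rot: [-3.141, -0.001, 1.568]
wrist_force: [-0.2, -1.3, -1.8]
finger_gap: 29.4
pos [495.8 257.2 207.2] yaw [-3.1412e+00 -7.0000e-04  1.5682e+00] shift [-0.3341  0.02    0.0019] turn -0.16 t 4.625
```

View pics/s3.png

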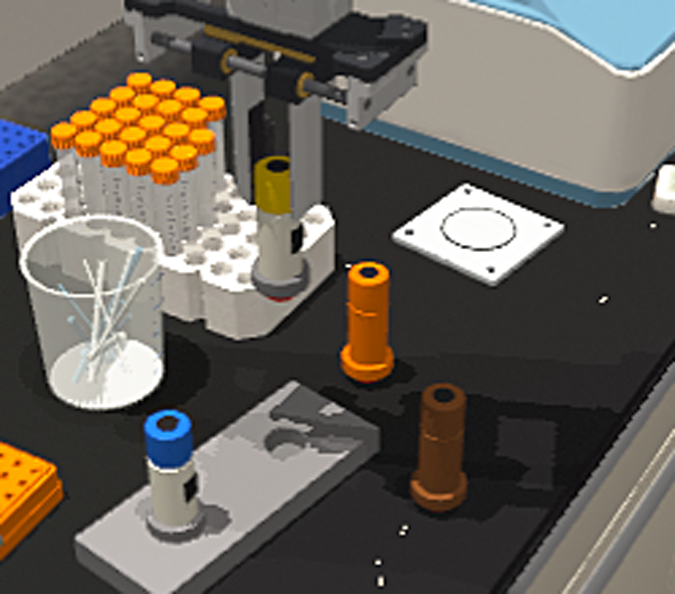

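The yellow logger is lifted clear, with its button (red) visible at (280,295). The blue one is still in the dock.

```bash
python3 -m handwheel '[[-0.03,0.002,0,0],[-0.08,0.005,0,0],[-0.13,0.008,0,0],[-0.18,0.011,0,0],[-0.225,0.014,0,0]]';python3 -m handwheel '[[-0.04,0.003,0,0],[-0.075,0.005,0,0],[-0.095,0.006,0,0],[-0.098,0.006,0,0],[-0.098,0.006,0,0]]';python3 -c "
from h import *
go(514.7,-77.3,115,1.571)"
```

```text
clock: 5.3
eef_pos: [510.1, 30.9, 210.6]
eef_rot: [3.137, -0.003, 1.568]
wrist_force: [0.4, 0.0, -0.6]
finger_gap: 29.8
clock: 5.92
eef_pos: [515.8, -66.6, 210.4]
eef_rot: [3.137, -0.003, 1.568]
wrist_force: [0.2, 0.5, -1.1]
finger_gap: 29.5
pos [515.8 -66.6 210.4] yaw [ 3.1373e+00 -2.8000e-03  1.5681e+00] shift [-0.011  -0.0014  0.0953] turn -0.17 t 5.925
```

```bash
python3 -m handwheel '[[-0.004,-0.001,0.03,0],[-0.008,-0.0014,0.065,0],[-0.011,-0.0014,0.1,0],[-0.011,-0.0014,0.13,0],[-0.011,-0.0014,0.13,0]]';python3 -m handwheel '[[0,0,0,0]]';python3 -c "
from h import *
go(514.7,-77.3,52.6,1.571)
s=read_state();R=Ro.from_euler('xyz',s['eef_rot']).as_matrix();p=s['eef_pos']
for d in(-47.4,42.6):print(proj('side',p+R@[0,0,d]),proj('top',p+R@[0,0,d]))
print('ring',proj('side',(514.7,-77.3,10)))
a=cams.camera('side')[130:250,290:410,::-1];b=cams.camera('top')[170:290,340:460,::-1]
cv2.imwrite('pics/s4.png',cv2.resize(np.hstack([a,b]),None,fx=3.3,fy=3.3,interpolation=2))"
```

```text
clock: 6.55
eef_pos: [513.9, -76.1, 78.8]
eef_rot: [3.141, -0.004, 1.569]
wrist_force: [-0.1, -0.4, -1.3]
finger_gap: 29.2
clock: 6.68
eef_pos: [514.5, -75.7, 80.2]
eef_rot: [3.139, -0.003, 1.57]
wrist_force: [0.0, 0.2, -0.4]
finger_gap: 29.3
pos [514.5 -75.7  80.2] yaw [ 3.1394 -0.0034  1.5698] shift [-0.0017  0.0001  0.0276] turn -0.07 t 6.675
[350.52701647 161.5397743 ] [435.89886107 222.56067251]
[348.13455635 194.93610822] [422.88394552 228.8492378 ]
ring [347.78506722 204.28220063]
```

View pics/s4.png

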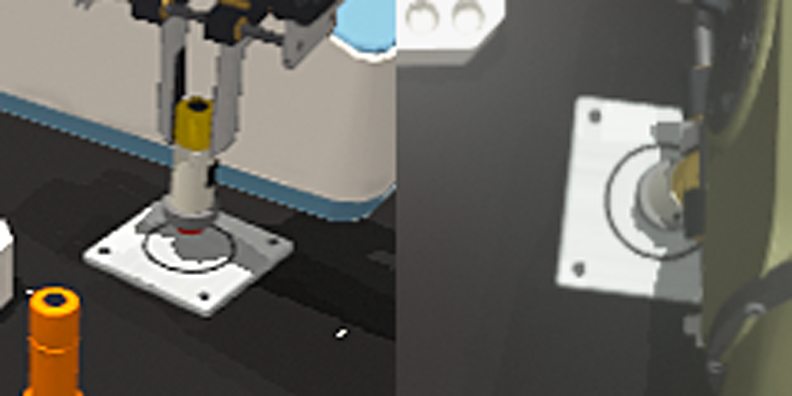

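The logger is upright between the jaws over the ring. Its cap top projects where predicted, within 1 px, and the foot centre is within about 1 px. I'll firm the grip and press down gradually.

```bash
python3 -m handwheel '[[-0.0017,0,0.008,0],[-0.0017,0,0.014,0],[-0.0017,0,0.014,0]]' 1 40;python3 -m handwheel '[[0,0,0.004,0],[0,0,0.008,0],[0,0,0.011,0],[0,0,0.011,0]]';python3 -c "
from h import *
go(514.7,-77.3,52.6,1.571)"
```

```text
clock: 7.15
eef_pos: [514.2, -77.5, 65.6]
eef_rot: [3.14, -0.004, 1.569]
wrist_force: [0.5, -0.5, -1.7]
finger_gap: 29.2
clock: 7.65
eef_pos: [514.3, -77.5, 54.5]
eef_rot: [3.14, -0.003, 1.569]
wrist_force: [1.0, -0.9, 0.6]
finger_gap: 29.1
pos [514.3 -77.5  54.5] yaw [ 3.1398 -0.0035  1.5694] shift [0.0002 0.0004 0.0019] turn -0.09 t 7.65
```

```bash
python3 -m handwheel '[[0,0,0.001,0],[0,0,0.002,0],[0,0,0.003,0]]';python3 -m handwheel '[[0,0,0.001,0],[0,0,0.002,0]]';python3 -c "
from h import *
go(514.7,-77.3,52.6,1.571);print(read_state()['wrist_force'])
a=cams.camera('side')[140:230,300:400,::-1]
cv2.imwrite('pics/s5.png',cv2.resize(a,None,fx=6,fy=6,interpolation=2))"
```

```text
clock: 8.02
eef_pos: [514.7, -77.5, 52.6]
eef_rot: [3.139, -0.003, 1.57]
wrist_force: [-5.5, 2.1, 23.3]
finger_gap: 29.1
clock: 8.28
eef_pos: [514.8, -77.4, 52.5]
eef_rot: [3.139, -0.003, 1.57]
wrist_force: [-13.6, 3.9, 37.4]
finger_gap: 29.4
pos [514.8 -77.4  52.5] yaw [ 3.1386 -0.0033  1.5697] shift [ 0.0001 -0.0001 -0.0001] turn -0.07 t 8.275
[-13.60194988   3.85557704  37.42126483]
```

View pics/s5.png

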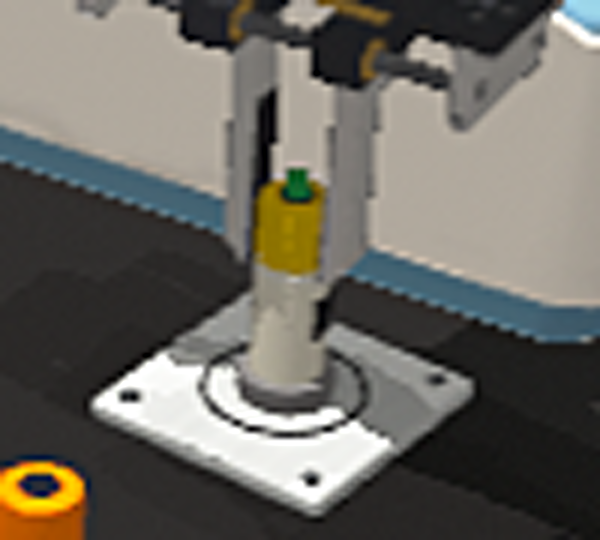

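The green pin is out at (297,183) and the foot sits flat inside the ring. The tool stopped at 52.5 mm with 37 N, so the button has bottomed out. I'll relax the load and release.

```bash
python3 -m handwheel '[[0,0,0,0],[0,0,0,0]]' 1 10;python3 -m handwheel '[[0,0,0,0],[0,0,0,0],[0,0,0,0],[0,0,0,0],[0,0,0,0]]' 0.4;python3 -c "
from h import *
print(read_state()['wrist_force'],read_state()['finger_gap'])"
```

```text
clock: 8.57
eef_pos: [514.8, -77.4, 52.4]
eef_rot: [3.139, -0.003, 1.57]
wrist_force: [-1.6, 0.3, 4.1]
finger_gap: 29.9
clock: 9.2
eef_pos: [514.8, -77.4, 52.4]
eef_rot: [3.139, -0.003, 1.57]
wrist_force: [-0.9, 0.6, -0.1]
finger_gap: 56.6
[-0.89242876  0.58871614 -0.13350677] 56.55114210118831
```

```bash
python3 -m handwheel '[[0,0,-0.02,0],[0,0,-0.06,0],[0,0,-0.11,0],[0,0,-0.16,0],[0,0,-0.19,0]]';python3 -m handwheel '[[-0.01,-0.05,0,0],[-0.01,-0.1,0,0],[-0.01,-0.15,0,0],[-0.01,-0.17,0,0],[-0.01,-0.17,0,0]]';python3 -c "
from h import *
go(514.7,-77.3,52.6,1.571)
i=cams.camera('side');j=cams.camera('top')
print('pred top/foot',proj('side',(514.7,-77.3,100)),proj('side',(514.7,-77.3,10)),proj('top',(514.7,-77.3,100)))
a=i[150:240,300:400,::-1];b=j[185:275,375:475,::-1];c=i[230:350,190:350,::-1]
cv2.imwrite('pics/s6.png',np.vstack([cv2.resize(np.hstack([a,b]),(800,360),interpolation=2),np.hstack([cv2.resize(c,(320,240)),cv2.resize(j[:,:,::-1],(480,240))])]))"
```

```text
clock: 9.82
eef_pos: [514.5, -78.1, 245.1]
eef_rot: [3.136, -0.003, 1.57]
wrist_force: [0.5, -0.3, -0.1]
finger_gap: 56.1
clock: 10.45
eef_pos: [344.1, -88.0, 244.6]
eef_rot: [3.134, -0.002, 1.569]
wrist_force: [1.2, -0.4, -0.1]
finger_gap: 56.7
pos [344.1 -88.  244.6] yaw [ 3.1343e+00 -2.1000e-03  1.5690e+00] shift [0.0106 0.1692 0.1932] turn -0.12 t 10.45
pred top/foot [349.99678625 171.75273018] [347.78506722 204.28220063] [432.48375476 224.50047795]
```

View pics/s6.png

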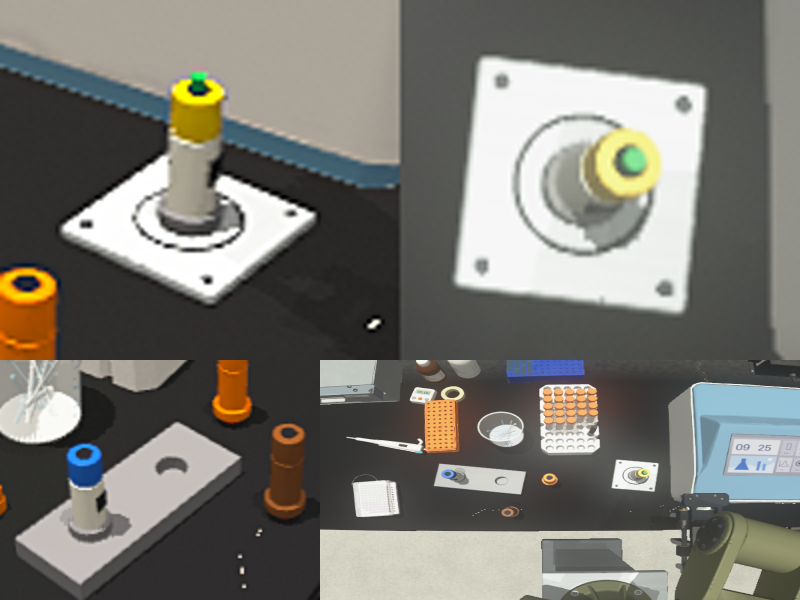

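The yellow logger stands upright inside the ring with its green pin out (side crop, 198,80). The blue one is still in the dock and the gripper is well clear.

```bash
python3 -c "
from h import *
print(manip.sign_off())"
```

```text
the job is handed in; nothing more can be done
None
```

The yellow-capped logger is started and standing upright, released, near the middle of the press plate. I handed the job in at about 10.5 s, and sign-off reports no verdict.

- **What I did:** I gripped the barrel about 8 mm above its centre and lifted it straight up out of the dock. I then carried it over the decoys, pressed it onto the plate, released it and backed the arm off.
- **Button:** The press stopped hard at a tool height of 52.5 mm, where I expected 52.6 mm for fully in. The force there was 37 N, against about 6 N for the button. I did not measure the pin's height exactly, but it is clearly out.
- **Final pictures:** The foot is inside the black ring, within about 1–3 mm of the middle. The blue-capped logger and the decoys have not moved, and the gripper is clear.
- **One disagreement:** In the top view the cap was about 2–3 pixels (4–5 mm) from where I predicted it. The foot looked centred in the ring in both views and the logger looked upright, so I put that down to calibration and reading error.

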